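# Load a bearing ring into the fixture and set its sprung swing clamp

## Robot

A 7-joint arm with a two-finger parallel gripper is mounted at the origin on a cart in front of the work surface, level with it; the furniture and walls round the work are solid. World frame = base frame: x ahead of the robot, y to its left, z up, the work surface at z = 0. Lengths are in m, angles in rad, forces in N, time in s.
With the tool pointing down it reaches from about 0.425 to 0.95 m from the base axis. Payload 4.7 kg.
Tool frame: the origin (TCP) lies between the finger pads; the fingertips stand 25 mm ahead of it and the grasp point (between the pads) lies 6 mm ahead of it; z points along the fingers, y is the line along which they close (so a half turn about z gives the same grasp; the last joint's range is limited). The gripper opens to 85 mm and grips with 20 to 120 N. Pads are 22 mm wide; open, the fingers measure 114 mm over their backs; the gripper's body (76 mm by 85 mm) begins 54 mm behind the grasp point. The pads swing forward as they close: fully open they stand 13 mm farther back than shut.
Start: joints at [-0.029, 0.469, -0.049, 1.532, 0.024, 1.141, -0.082], TCP at [0.675, 0, 0.256] pointing down, gripper open.
Joint ranges: [-2.59, 2.59], [-0.33, 1.99], [-1.39, 1.29], [0.1, 2.45], [-1.04, 4.18], [0.21, 1.99], [-2.66, 2.66]. Speed limits (rad/s): [2.57, 2.57, 3.14, 3.14, 3.14, 3.14, 3.14].

## Interface

Orientations are given as a 3x3 rotation matrix whose columns are the frame's x, y, z axes.
In Python, from rig import * gives the robot as it stands. Calls block until the motion is done:
- movep(position, orientation): joint-space move of the TCP to a pose.
- move_l(position, attitude=None, feed=0.15, until_force=None): straight line of the TCP; attitude=None keeps the orientation; feed is the mean speed in m/s. With until_force (N) it stops when the force on the tool has changed by that much, and returns True; else False.
- move_joints(angles): joint-space move.
- command_gripper(opening, newtons=None): finger opening in m; newtons is the grip in N (None keeps the last); returns when the fingers have stopped.
- sleep(seconds).
- inverse_kinematics(position, orientation): joint angles nearest the present ones, or None.
- sense(): the state.
- camera(name): name is "scene" or "side" or "wrist"; returns (picture, depth): 400x640x3 uint8, red, green, blue; 400x640 float32, m along the optical axis (not along the pixel's ray), 0 where there is no reading.
- camera_params(name): a dict with "K" (3x3 intrinsics, pixels), "dist" ([k1, k2, p1, p2, k3] as OpenCV has them; the pictures are not rectified), "position" and "rotation" of the camera in the world; the wrist camera has in their place "tool_from_camera" (4x4, takes a point from camera to tool coordinates, whose origin is the TCP and whose axes are the flange's). Camera axes: x right, y down, z forward; pixel columns grow to the right and rows downward; lengths in m; the calibration is good to about 2 mm. A picture is of the moment at which its call begins: read the wrist's pose just before it. camera_params takes no time and is no camera call.
A pose or a line that the arm cannot do raises Unreachable and nothing moves.
- finish_job(): hands the job in; it is judged then, once.
The state is a dict: "time_s": time; "joint_pos": joint angles; "qd": joint speeds; "joint_efforts": joint torques, N m; "position": TCP position; "tcp_rot": TCP orientation; "wrist_force": force on the tool from outside, world axes, zero at the start; "ft_torque": the same for the moment, N m; "finger_gap": finger opening in m; "gripper_force": force on a finger pad.
Only numpy, scipy, OpenCV 4.12 (cv2) and the standard library are available. Lean on these libraries where they do the work, as an engineer would, in place of code of your own. Each camera call takes 0.05 s, during which the arm holds its last target. There are 200 camera calls.

## Task

Lay the large bearing ring flat in the nest between the four dowels of the inspection fixture, then clamp it: pull the clamp's sprung knob up out of its notch, turn it so that the arm swings over the ring, and feel for the hidden notch where it snaps down and the foot presses on the ring. Do not force the knob against its catch, and leave the other things where they are.

Things in the scene. Friction and masses are not known exactly. Their poses are not given: they have to be found in the camera images.
- bearing_ring: the work piece: flat turned steel ring, the largest of the loose round parts, 60 mm outside diameter, 14 mm high, bore about 30 mm, 0.18 kg; origin at the centre of its underside, z up
- sample_disc: bystander: flat steel disc with a small hole, 45 mm diameter, 11 mm high (smaller than the ring); it and the ring may have changed places; origin at the centre of its underside
- brass_bush: bystander: brass bush with flange, 38 mm diameter, 30 mm high; origin at the centre of its underside
- stepped_pin: bystander: small stepped steel pin standing upright, 24 mm diameter, 34 mm high; origin at the centre of its underside
- fixture: fixed aluminium base plate 116 x 226 x 16 mm (x, y, z); origin at the centre of its underside. In its frame the nest is at y = -37 mm and the clamp's vertical axis at y = +45 mm, where a dark round housing of 50 mm diameter stands up to z = 46 mm. Low cap screws (4 mm high) in the corners
- nest (a point): centre of the nest's floor, on the plate's top (16 mm above the bench). Four round-topped dowels, 6 mm diameter, 7 mm high, stand on a circle of 35 mm radius at 45, 135, 225 and 315 degrees: the ring drops in with 2 mm play all round and fingers fit beside it along the fixture's x axis
- bar_grip (a point): grip point of the clamp's knob: on its vertical axis, 10 mm under the top of a black upright bar grip, 46 mm long, 12 mm thick, 24 mm high, flat-sided; 8 mm free height (20 mm thick neck) between bar and hub. x runs along the bar and points out along the clamp arm; z is up. 79 mm above the bench with the knob fully down
- clamp_lift (a joint): height of knob, arm and foot (m): 0 with the pin on a notch's floor, 0.010 with it resting on the land between the notches, 0.002 when the foot stands on a ring in the nest; top of travel 0.022. A spring pulls down: 6.5 N at 0, 9 N at 0.010, damped. Lift above 0.010 (0.012 to 0.015 is good) before turning; over the next notch it snaps down 8 mm by itself if the hand lets it slide
- clamp_turn (a joint): turn of the knob (rad), growing clockwise seen from above. Starts within 0.06 of 0 in the open notch; at 1.10 the arm points at the nest. The shut notch is hidden in the housing, somewhere between 0.83 and 1.37, off to one side of the nest line, different every time; the pin drops in only within about 0.05 of its middle: find it by feel, turning with the pin on the land. Friction up to 0.1 N m
- clamp_foot: dark steel foot of 11 mm diameter, 20 mm high, under the end of the clamp arm (16 mm wide, 70 mm long), 64 mm from the clamp axis; origin at the centre of its underside, which is 28 mm above the bench with the knob fully down, 38 mm with the pin on the land
- lock_pin: the pin inside the housing (out of sight) that runs in the notches, 18 mm from the axis under the arm, 5 mm wide, square; it touches nothing but the catch. The force on it tells how hard the knob is forced: the spring alone gives up to 10 N, more than 40 N is too much
Things that resemble listed ones, but are neither listed nor needed, are in the scene too. Leave any turquoise look-alike of the bearing_ring alone.

How it is judged:
On the way, in this order (a step that is already met when the one before it is completed fails the run):
1. the bearing ring lies flat in the nest and the clamp is still in its open notch (distance between bearing_ring and nest below 0.0035 m and angle between bearing_ring's own z axis and vertical below 0.06 rad and value of joint clamp_lift below 0.004 m and value of joint clamp_turn below 0.2 rad), for 0.2 s.
2. the knob is pulled up and turned past its open notch, the ring still in the nest (value of joint clamp_lift above 0.0085 m and value of joint clamp_turn above 0.35 rad and horizontal distance between bearing_ring and nest below 0.004 m), for 0.1 s.
At the end, for the whole second after the job is handed in: the bearing ring lies flat in the nest (centre within 3.5 mm of the nest's centre, tilt under 0.06 rad, at rest), the knob has snapped down into the shut notch (lift under 5 mm, turn over 0.7 rad), and the foot presses on the ring with more than 2 N (distance between bearing_ring and nest below 0.0035 m and angle between bearing_ring's own z axis and vertical below 0.06 rad and value of joint clamp_lift below 0.005 m and value of joint clamp_turn above 0.7 rad and contact force between clamp_foot and bearing_ring above 2 N and linear speed of bearing_ring below 0.02 m/s); the robot touches nothing.
It fails at once if the knob is forced against its catch: more than 40 N on the lock pin (contact force between lock_pin and anything else above 40 N).
It fails at once if a bystander is moved by more than 30 mm (distance of any of sample_disc, brass_bush, stepped_pin from where it was at the start of the episode above 0.03 m).
It also fails if it takes over 58 s, if anything falls off the work surface, if the arm or the gripper's body presses on something with over 40 N, if the wrist force passes 120 N, or if a joint passes its speed limit or range.

## Working session

There is one attempt and no reset: what is moved stays moved. The work goes in short steps, each a Python script; the robot and the scene stay as the last script left them, time stands still between calls to the robot, and variables do not carry over. Pictures are saved under pics/ and viewed, at most 10 in all, crops included, and the job is handed in when it is done.

```bash
mkdir -p pics; ls; python3 - <<'E'
from rig import *
import cv2,numpy as np
for n in ["scene","side","wrist"]:
    p,d=camera(n); cv2.imwrite(f"pics/{n}0.png",p[:,:,::-1]); np.save(f"{n}0.npy",d)
    print(n,camera_params(n))
s=sense();print(s)
E
```

```text
pics
scene {'K': array([[494.63170028,   0.        , 324.27756384],
       [  0.        , 494.63170028, 199.69609968],
       [  0.        ,   0.        ,   1.        ]]), 'dist': array([-0.08892293,  0.        ,  0.        ,  0.        ,  0.        ]), 'position': array([-0.48690698,  0.57790113,  0.87093231]), 'rotation': array([[-0.49146236, -0.46968211,  0.73339175],
       [-0.87089301,  0.26812385, -0.41189194],
       [-0.00318154, -0.84113513, -0.54081565]])}
side {'K': array([[450.33214621,   0.        , 328.23517155],
       [  0.        , 450.33214621, 196.20808257],
       [  0.        ,   0.        ,   1.        ]]), 'dist': array([-0.03455942,  0.        ,  0.        ,  0.        ,  0.        ]), 'position': array([ 0.39652894, -1.05512401,  0.93404381]), 'rotation': array([[ 0.99023907, -0.07768028,  0.11572535],
       [-0.13889489, -0.61913313,  0.77290516],
       [ 0.01160991, -0.78143454, -0.62387921]])}
wrist {'K': array([[279.025543  ,   0.        , 320.49349446],
       [  0.        , 279.025543  , 200.75240277],
       [  0.        ,   0.        ,   1.        
[... 588 characters left out ...]
rray([ 0.00174865, -0.00278226,  0.00097904, -0.00300177,  0.00192631,
       -0.0006063 , -0.00050954]), 'joint_efforts': array([ 3.33697863e-04, -5.10767841e+01, -4.67274967e-02, -2.37979531e+01,
        1.07760131e-02,  5.44104041e-03, -2.80327527e-05]), 'position': array([6.74610442e-01, 2.67903263e-05, 2.55516752e-01]), 'tcp_rot': array([[-1.91436153e-05,  9.99998924e-01, -1.46680797e-03],
       [ 9.99999999e-01,  1.90966295e-05, -3.20466701e-05],
       [-3.20186246e-05, -1.46680858e-03, -9.99998924e-01]]), 'wrist_force': array([ 1.00909168,  0.34175232, -0.41673976]), 'ft_torque': array([-0.04199158,  0.03311577, -0.04329548]), 'gripper_force': 0.0, 'finger_gap': 0.08520854018524597}
```

View pics/scene0.png

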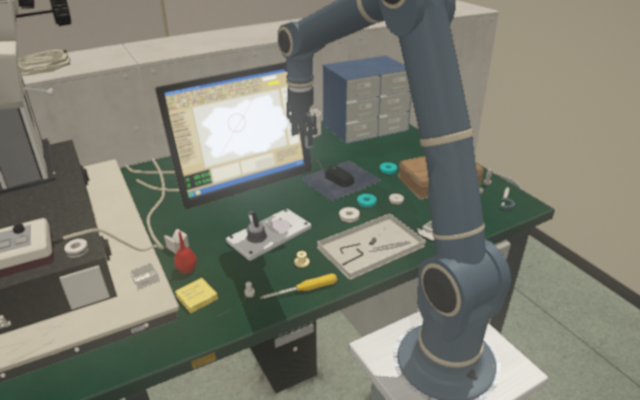

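View pics/side0.png

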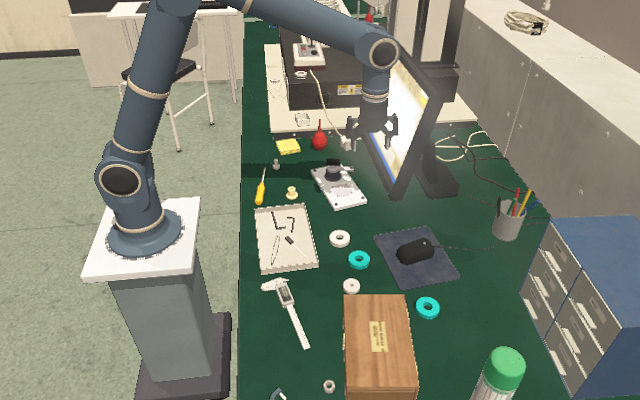

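View pics/wrist0.png

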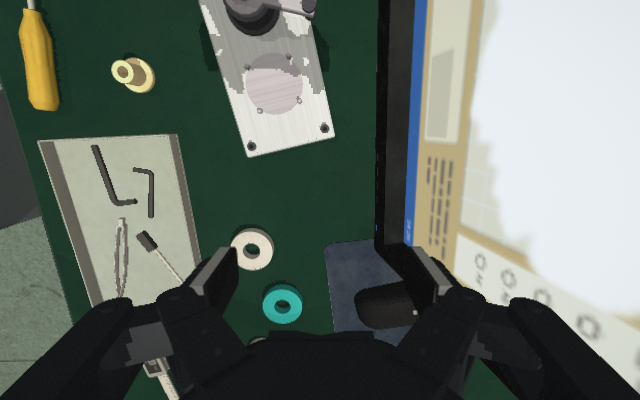

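The scene shows the fixture beyond the tray: in the wrist view the nest is at about (272,83), with dowels at (247,68), (289,57), (260,110) and (299,100). The white ring is at about (252,249) and the turquoise look-alike at (283,304). In the side view the ring is at (340,239), the smaller disc at (351,286), and the fixture at (340,185), close to the monitor.

```bash
cat > h.py <<'E'
import numpy as np,cv2
from rig import *
def pose(name,s=None):
    P=camera_params(name)
    if name!="wrist": return P,P["position"],P["rotation"]
    s=s or sense(); T=P["tool_from_camera"]; R=s["tcp_rot"]
    return P,s["position"]+R@T[:3,3],R@T[:3,:3]
def topl(name,uv,z,s=None):
    P,c,R=pose(name,s)
    n=cv2.undistortPoints(np.array(uv,float).reshape(-1,1,2),P["K"],P["dist"])[:,0]
    d=np.c_[n,np.ones(len(n))]@R.T
    return c+d*((z-c[2])/d[:,2])[:,None]
def project(name,X,s=None):
    P,c,R=pose(name,s)
    return cv2.projectPoints((np.atleast_2d(X)-c)@R,np.zeros(3),np.zeros(3),P["K"],P["dist"])[0][:,0]
def blobs(name,img,z,s=None,lo=(0,0,90),hi=(179,75,255),amin=150,amax=20000):
    m=cv2.inRange(cv2.cvtColor(img,cv2.COLOR_RGB2HSV),lo,hi)
    for c in cv2.findContours(m,cv2.RETR_EXTERNAL,cv2.CHAIN_APPROX_NONE)[0]:
        a=cv2.contourArea(c)
        if amin<a<amax:
            X=topl(name,c[:,0],z,s)[:,:2].astype(np.float32)
            (x,y),(w,h),t=cv2.minAreaRect(X*1000)
            yield c[:,0].mean(0).round(),np.round([x,y,w,h,t],1),a
E
python3 - <<'E'
from h import *
s=sense()
d=topl("wrist",[(247,68),(289,57),(260,110),(299,100)],.023,s);print(d.round(4),d.mean(0).round(4))
print("screws",topl("wrist",[(252,146),(324,127)],.02,s).round(4))
for n,z in [("wrist",.014),("side",.014)]:
    img=cv2.imread(f"pics/{n}0.png")[:,:,::-1]
    for b in blobs(n,img,z,s):
        if max(b[1][2:4])<90: print(n,*b)
print(topl("side",[(340,239),(351,286),(351,286),(333,165)],.014).round(3))
D=np.load("side0.npy")
print("monitor edge etc", [topl("side",[(u,v)],z).round(3)[0] for u,v,z in [(395,192,.0),(395,192,.05),(333,165,.085)]])
E
```

```text
[[0.5897 0.127  0.023 ]
 [0.6381 0.1385 0.023 ]
 [0.6018 0.0815 0.023 ]
 [0.6485 0.0928 0.023 ]] [0.6195 0.1099 0.023 ]
screws [[0.5887 0.039  0.02  ]
 [0.6781 0.0621 0.02  ]]
wrist [159. 375.] [ 414.2 -337.7   32.4   86.7   13.4] 408.0
wrist [208. 270.] [ 511.9 -135.7   89.7   21.3   58.8] 406.0
wrist [252. 249.] [ 579.4 -104.5   58.9   63.5   16.6] 1309.5
wrist [121.  71.] [440.9 123.7  24.4  24.4  53.9] 366.0
side [491. 390.] [ 820.  -627.9   84.2   77.1   43.4] 567.5
side [351. 286.] [ 575.6 -295.    50.8   45.1   82.5] 212.0
side [339. 238.] [ 571.7 -113.2   76.1   59.3   81.9] 294.5
[[ 0.573 -0.119  0.014]
 [ 0.574 -0.297  0.014]
 [ 0.574 -0.297  0.014]
 [ 0.609  0.26   0.014]]
monitor edge etc [array([0.797, 0.097, 0.   ]), array([0.775, 0.035, 0.05 ]), array([0.593, 0.159, 0.085])]
```

```bash
cat >> h.py <<'E'
def Rc(a): # tool down, closing line at world angle a (rad)
    c,s=np.cos(a),np.sin(a); return np.array([[-s,c,0],[c,s,0],[0,0,-1.]])
E
python3 - <<'E'
from h import *
s=sense(); D=np.load("wrist0.npy")
P,c,R=pose("wrist",s)
for u,v in [(385,10),(385,80),(385,150),(385,220),(408,250),(195,230),(180,140),(195,280)]:
    n=cv2.undistortPoints(np.array([[[u,v]]],float),P["K"],P["dist"])[0,0]
    print(u,v,(c+R@np.r_[n,1]*D[v,u]).round(3))
print("turq",topl("wrist",[(283,304)],.01,s).round(3))
movep([.579,-.105,.16],Rc(.4))
s=sense();img,d=camera("wrist");cv2.imwrite("pics/w1.png",img[:,:,::-1]);print(s["position"],s["time_s"])
for b in blobs("wrist",img,.014,s):
    if max(b[1][2:4])<90: print(*b)
E
```

```text
385 10 [0.725 0.154 0.115]
385 80 [0.728 0.102 0.119]
385 150 [0.732 0.045 0.121]
385 220 [ 0.736 -0.022  0.121]
408 250 [0.717 0.01  0.25 ]
195 230 [ 0.496 -0.08   0.003]
180 140 [ 0.49   0.045 -0.   ]
195 280 [0.625 0.01  0.276]
turq [[ 0.618 -0.197  0.01 ]]
[ 0.58038599 -0.10419807  0.16081105] 0.875
[256. 329.] [ 573.2 -276.2   47.1   35.    46.9] 805.5
[432. 269.] [ 721.4 -131.8   17.    67.5   53.7] 469.5
[315. 194.] [ 575.4 -106.4   59.    60.7   22.9] 2861.5
[153.  21.] [395.8 -22.2   4.5  31.9   8.7] 175.5
```

View pics/w1.png

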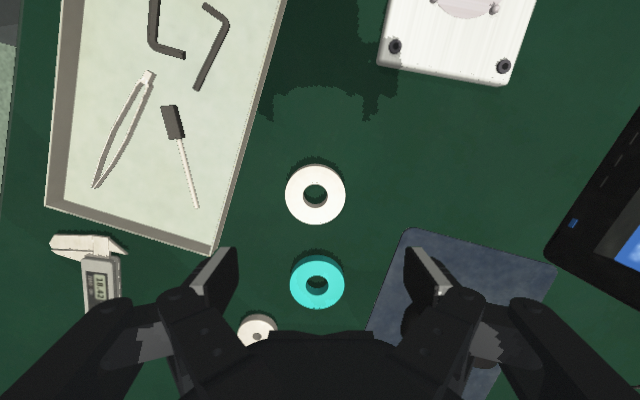

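The ring is at (315,194), with the turquoise look-alike at (317,282) and the tray edge about 55 px to the left. The fingers have room on both sides.

```bash
python3 - <<'E'
from h import *
command_gripper(.078,40)
movep([.5755,-.1062,.10],Rc(.4))
s=sense();img,d=camera("wrist");print(s["position"])
for b in blobs("wrist",img,.014,s):
    if max(b[1][2:4])<70: print(*b)
p=np.array([.5755,-.1062])
print(move_l([*p,.024],feed=.08,until_force=8), sense()["position"])
command_gripper(.05,40)
s=sense();print(s["finger_gap"],s["gripper_force"],s["position"],s["wrist_force"])
move_l([*p,.15],feed=.15)
s=sense();print(s["finger_gap"],s["gripper_force"],s["position"],s["wrist_force"])
n=np.array([.6195,.1099]); a=np.radians(13.5)
movep([*n,.176],Rc(a))
s=sense();img,d=camera("wrist");cv2.imwrite("pics/w2.png",img[:,:,::-1]);print(s["position"],s["time_s"])
E
```

```text
[ 0.57500719 -0.10589429  0.09941498]
[ 53. 328.] [ 403.5 -289.5   12.2   31.5   14.2] 407.0
[421. 267.] [ 666.4 -113.1   11.9   48.1   51.7] 427.5
[220. 266.] [ 515.8 -177.1   48.7   11.9   84.3] 422.5
[321. 215.] [ 575.5 -106.5   59.4   61.6   23. ] 4599.5
False [ 0.5759764  -0.10625126  0.02447546]
0.057500681135353796 41.982423443114385 [ 0.57581017 -0.10628876  0.02516818] [-1.8756762  -0.97439562  4.82710718]
0.05733469857481246 43.00117907579988 [ 0.5746672  -0.10609164  0.14897959] [ 0.51448276  0.11577125 -1.86460354]
[0.61919581 0.10755932 0.17503633] 4.8917
```

View pics/w2.png

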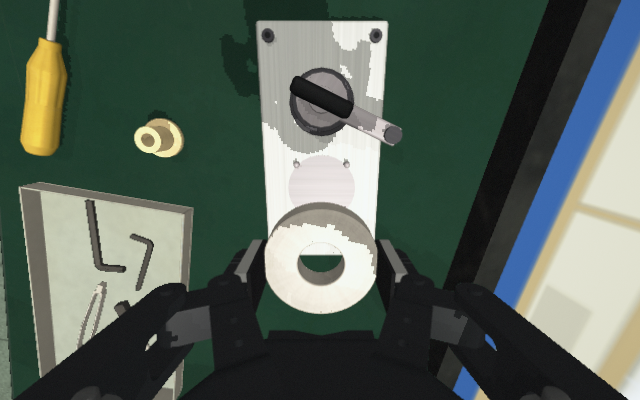

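The ring is held level between the pads. Behind it are the two rear dowels at about (297,164) and (346,163), the knob bar from (295,83) to (350,110), and the arm running to about (393,134).

```bash
python3 - <<'E'
from h import *
p=np.array([.625,.055]); movep([.640,.022,.19],Rc(np.radians(13.5)))
s=sense();img,d=camera("wrist");np.save("w3.npy",img);print(s["position"],s["time_s"])
import pickle;pickle.dump(s,open("s3","wb"))
u=project("wrist",[[.6195,.1099,.02]],s)[0].astype(int);print(u)
x,y=u-[50,38]
cv2.imwrite("pics/w3.png",cv2.resize(img[y:y+75,x:x+100,::-1],None,fx=8,fy=8,interpolation=cv2.INTER_CUBIC));print(x,y)
E
```

```text
[0.64001515 0.01736055 0.18994711] 5.4
[322  93]
272 55
```

View pics/w3.png

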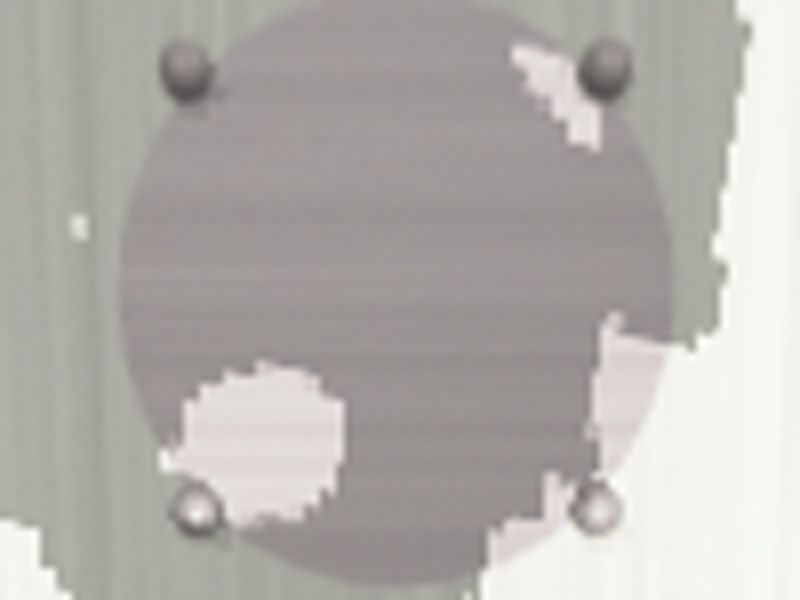

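The crop shows the four dowels at crop pixels (187,70), (605,70), (199,508) and (597,508), symmetric about the nest disc.

```bash
python3 - <<'E'
from h import *
import pickle;s=pickle.load(open("s3","rb"));print(s["qd"].round(3))
uv=np.array([(187,70),(605,70),(199,508),(597,508)])/8+[272,55]-.44
X=topl("wrist",uv,.021,s);print(X.round(4),X.mean(0).round(4))
v=X[1]-X[0];w=X[3]-X[2];e=X[0]-X[2];f=X[1]-X[3]
print([np.linalg.norm(k).round(4) for k in (v,w,e,f)],[np.degrees(np.arctan2(k[1],k[0])).round(2) for k in (v,w,e,f)])
s=sense();print(s["position"],s["time_s"],s["qd"].round(3))
E
```

```text
[-0.044  0.001 -0.055  0.013 -0.01  -0.001 -0.004]
[[0.5889 0.1293 0.021 ]
 [0.6363 0.1404 0.021 ]
 [0.6002 0.0819 0.021 ]
 [0.6478 0.093  0.021 ]] [0.6183 0.1112 0.021 ]
[np.float64(0.0487), np.float64(0.0488), np.float64(0.0487), np.float64(0.0487)] [np.float64(13.18), np.float64(13.19), np.float64(103.4), np.float64(103.62)]
[0.63968775 0.01982926 0.1897949 ] 5.45 [-0.031  0.002 -0.032  0.006 -0.001 -0.    -0.003]
```

```bash
python3 - <<'E'
from h import *
n=[.6185,.111]; R=Rc(np.radians(13.3))
movep([*n,.10],R); sleep(.3); print(sense()["position"])
move_l([*n,.055],feed=.1); sleep(.2); print(sense()["position"],sense()["wrist_force"])
print(move_l([*n,.0405],feed=.03,until_force=8)); s=sense();print(s["position"],s["wrist_force"],s["finger_gap"],s["time_s"])
sleep(.2);s=sense();print(s["position"],s["wrist_force"])
E
```

```text
[0.61929367 0.11000208 0.10091981]
[0.61909581 0.11113307 0.05581946] [-0.05263742  0.22244558 -2.25357244]
True
[0.61825671 0.11092777 0.04120566] [-1.26167457 -0.32431094  4.71253669] 0.057580334127640305 7.6
[0.6182617  0.11095346 0.04120442] [-1.1341481  -1.08754918  5.45697325]
```

```bash
python3 - <<'E'
from h import *
command_gripper(.073,40)
R=Rc(np.radians(13.3))
s=sense();p=s["position"]
move_l([p[0],p[1],.10],feed=.15)
movep([.640,.030,.19],R); sleep(.3)
s=sense();img,d=camera("wrist");print(s["position"],s["time_s"])
import pickle;pickle.dump((s,img,d),open("s4","wb"))
for b in blobs("wrist",img,.030,s):
    if max(b[1][2:4])<150: print(*b)
cv2.imwrite("pics/w4.png",cv2.resize(img[0:180,220:460,::-1],None,fx=3.3,fy=3.3,interpolation=cv2.INTER_CUBIC))
E
```

```text
[0.63924109 0.03132545 0.18864922] 9.5083
[ 58. 347.] [ 377.7 -224.5   42.3   18.    54. ] 265.0
[337. 323.] [ 696.8 -115.9   43.5   31.8   13.6] 372.5
[  2. 353.] [ 316.9 -253.1  142.4    7.    87.2] 319.5
[544. 301.] [915.  -32.2  35.9  54.5  66.7] 734.5
[522. 285.] [882.2 -20.4  11.4  33.7   1.6] 199.5
[510. 278.] [865.5 -14.8  11.   33.8   2.9] 217.0
[414. 264.] [758.  -22.9  16.1  62.3  40.6] 407.0
[227. 264.] [556.8 -71.6  62.6  16.2  75.9] 409.0
[152.  55.] [461.5 117.7  43.1  33.4   6. ] 979.0
```

View pics/w4.png

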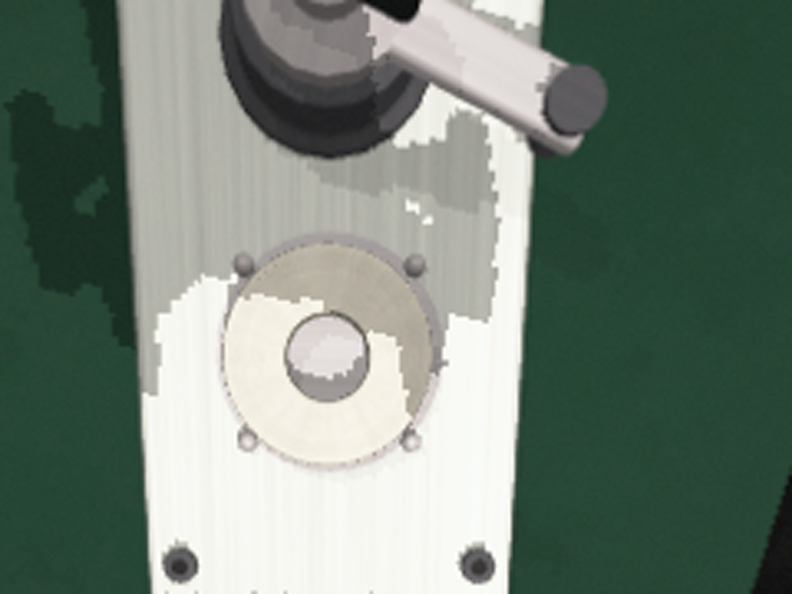

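The ring lies in the nest, concentric with the four dowels. Next is the knob: I'll hover over it, measure the black bar up close and grasp it.

```bash
python3 - <<'E'
from h import *
import pickle
s,img,d=pickle.load(open("s4","rb"))
k=np.array([.5995,.1908]); f=topl("wrist",[(394.8,29.7)],.055,s)[0];v=f[:2]-k
print("foot",f,np.linalg.norm(v),np.degrees(np.arctan2(v[1],v[0])))
a=np.radians(76.3)
command_gripper(.045,40)
movep([*k,.16],Rc(a)); sleep(.3)
s=sense();img,d=camera("wrist");print(s["position"],s["time_s"],s["joint_pos"].round(3))
pickle.dump((s,img,d),open("s5","wb"))
h=cv2.cvtColor(img,cv2.COLOR_RGB2HSV)
c0=project("wrist",[[*k,.089]],s)[0];print("axis px",c0)
m=(h[:,:,2]<40).astype(np.uint8)
n,l,st,ce=cv2.connectedComponentsWithStats(m)
for i in range(1,n):
    if st[i,4]>200: print(st[i],ce[i])
cv2.imwrite("pics/w5.png",img[:,:,::-1])
E
```

```text
foot [0.66342087 0.17969428 0.055     ] 0.06487845589539601 -9.85627649967239
[0.60010247 0.18948674 0.16015831] 10.95 [-0.099  0.518 -0.379  1.727  0.23   0.94   0.76 ]
axis px [322.60463532 221.24891405]
[ 492    0  104   48 1083] [531.92243767  21.14958449]
[ 626    0   14  108 1085] [634.12258065  58.9843318 ]
[621 128  19  62 914] [630.77242888 158.33698031]
[314 184  18  64 682] [322.82697947 210.24340176]
[    2   196   638   204 53770] [354.54482053 343.44454157]
```

View pics/w5.png

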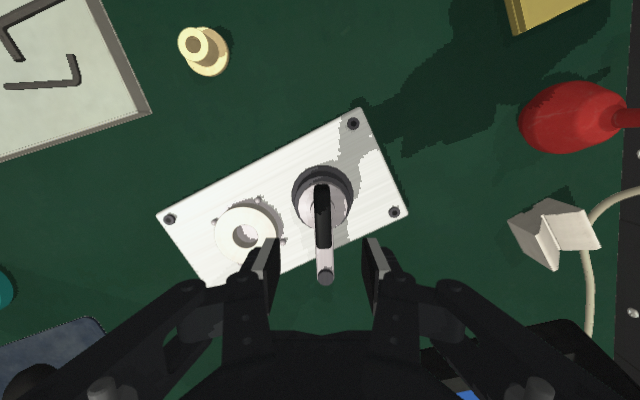

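The bar stands at column 323, rows 184–248, centred on my predicted axis column (322.6). The ring is still in the nest at (246,233). I'll measure the bar's slope and check that the turn is reachable.

```bash
python3 - <<'E'
from h import *
import pickle
s,img,d=pickle.load(open("s5","rb"))
h=cv2.cvtColor(img,cv2.COLOR_RGB2HSV); m=(h[:,:,2]<40).astype(np.uint8)
n,l,st,ce=cv2.connectedComponentsWithStats(m)
i=[i for i in range(1,n) if st[i,0]==314][0]
for r in range(184,248,4):
    x=np.where(l[r]==i)[0]; print(r,x.min(),x.max(),img[r,322], end=' | ')
k=np.array([.5995,.1908])
for deg in (-17,-13.7,-10):
    u=np.array([np.cos(np.radians(deg)),np.sin(np.radians(deg))])
    print(deg,project("wrist",[[*(k-.023*u),.089],[*k,.089],[*(k+.023*u),.089],[*(k+.064*u),.055]],s).round(1).tolist())
for t in (0,.4,.8,1.1,1.4):
    for da in (0,np.pi):
        q=inverse_kinematics([*k,.1],Rc(np.radians(76.3)-t+da)); print(t,da,None if q is None else np.round(q,2))
print(s["tcp_rot"].round(3))
E
```

```text
184 322 324 [37 37 36] | 188 314 328 [11 12 14] | 192 314 329 [21 22 22] | 196 314 329 [22 23 24] | 200 314 329 [20 20 22] | 204 314 329 [23 23 24] | 208 315 329 [21 23 24] | 212 315 330 [47 47 47] | 216 315 330 [47 47 45] | 220 315 330 [47 46 46] | 224 315 330 [45 46 44] | 228 316 330 [45 45 44] | 232 316 330 [44 45 43] | 236 316 330 [44 44 43] | 240 316 330 [46 46 45] | 244 316 331 [45 45 44] | -17 [[324.5, 190.2], [322.6, 221.2], [320.8, 250.4], [318.1, 275.0]]
-13.7 [[322.6, 190.1], [322.6, 221.2], [322.6, 250.5], [322.2, 275.1]]
-10 [[320.5, 190.2], [322.6, 221.2], [324.6, 250.4], [326.8, 275.0]]
0 0 [-0.12  0.59 -0.36  1.77  0.27  0.83  0.73]
0 3.141592653589793 [-1.08  0.86  1.11  1.83 -0.89  1.05 -1.42]
0.4 0 [-0.18  0.58 -0.27  1.77  0.2   0.82  0.39]
0.4 3.141592653589793 [-1.08  0.86  1.11  1.83 -0.89  1.05 -1.82]
0.8 0 [-0.24  0.57 -0.18  1.78  0.13  0.81  0.04]
0.8 3.141592653589793 [ 0.37  0.91 -1.18  1.74  0.92  1.16  2.57]
1.1 0 [-0.3   0.56 -0.11  1.78  0.08  0.8  -0.21]
1.1 3.141592653589793 [ 0.19  0.71 -0.82  1.75  0.62  0.96  2.49]
1.4 0 [-0.35  0.56 -0.04  1.78  0.03  0.8  -0.47]
1.4 3.141592653589793 [ 0.14  0.69 -0.75  1.75  0.57  0.93  2.23]
[[-0.971  0.239  0.001]
 [ 0.239  0.971 -0.001]
 [-0.001 -0.    -1.   ]]
```

```bash
cat >> h.py <<'E'
K=np.array([.5986,.1911]); Z0=.0865
def Rt(turn): return Rc(np.radians(13.3)+1.10-turn)
E
python3 - <<'E'
from h import *
t0=1.10+np.radians(13.3-78); print("t0",t0)
movep([*K,.13],Rt(t0)); sleep(.2)
print(move_l([*K,Z0],feed=.08,until_force=8)); s=sense();print(s["position"],s["wrist_force"])
command_gripper(.005,80); sleep(.2)
s=sense();print(s["position"],s["wrist_force"],s["ft_torque"],s["finger_gap"],s["gripper_force"],s["time_s"])
E
```

```text
t0 -0.029228026040331256
False
[0.5986533  0.19125598 0.08630314] [-0.03410648  0.2818938   0.10023429]
[0.59893895 0.19123063 0.08732099] [-1.35119516 -0.44771411  5.6706194 ] [-0.19515283  0.34839995  0.01882095] 0.013778861572482905 78.5000219475478 12.7583
```

```bash
python3 - <<'E'
from h import *
t0=-.029
def rep(n):
    s=sense();print(n,s["position"].round(4),s["wrist_force"].round(1),s["ft_torque"].round(2),round(s["finger_gap"],4),round(s["time_s"],2))
for dz in (.004,.0145):
    move_l([*K,Z0+dz],Rt(t0),feed=.03); sleep(.2); rep(dz)
for t in (.1,.2,.3,.4,.5,.6,.7,.8):
    movep([*K,Z0+.0145],Rt(t)); rep(t)
E
```

```text
0.004 [0.5989 0.1911 0.09  ] [ 4.9  1.7 -7.5] [ 0.34 -0.93  0.03] 0.0139 13.24
0.0145 [0.5989 0.1911 0.1005] [ 5.1  1.4 -9.6] [ 0.44 -1.2  -0.06] 0.0141 13.94
0.1 [0.5989 0.1912 0.1006] [  5.7   1.5 -10.3] [ 0.44 -1.23 -0.06] 0.014 14.19
0.2 [0.5989 0.1913 0.1006] [  5.3   2.1 -10. ] [ 0.45 -1.22 -0.02] 0.0137 14.44
0.3 [0.5989 0.1913 0.1006] [ 6.2  0.9 -9.7] [ 0.37 -1.24 -0.03] 0.0141 14.69
0.4 [0.599  0.1914 0.1006] [ 5.3  1.5 -9.6] [ 0.49 -1.29 -0.01] 0.0136 14.94
0.5 [0.599  0.1915 0.1006] [ 6.4  1.4 -9.8] [ 0.44 -1.31  0.  ] 0.0141 15.19
0.6 [0.5991 0.1915 0.1006] [  5.3   1.7 -10.8] [ 0.39 -1.31  0.03] 0.0142 15.44
0.7 [0.5991 0.1916 0.1006] [  6.    2.  -10.3] [ 0.41 -1.31 -0.04] 0.0139 15.69
0.8 [0.5992 0.1916 0.1007] [ 5.   1.6 -9.6] [ 0.41 -1.37  0.03] 0.014 15.94
```

```bash
python3 - <<'E'
from h import *
for t in np.arange(.83,1.40,.055):
    movep([*K,Z0+.0145],Rt(t)); sleep(.1)
    hit=move_l([*K,Z0+.0055],feed=.03,until_force=7)
    s=sense();print(round(t,3),hit,s["position"].round(4),s["wrist_force"].round(1),round(s["ft_torque"][2],2),round(s["time_s"],2))
    if s["position"][2]<.0945: print("notch");break
    move_l([*K,Z0+.0145],feed=.05)
E
```

```text
0.83 True [0.5993 0.1918 0.0972] [-0.9  0.4  6. ] -0.01 16.53
0.885 True [0.5994 0.1919 0.0973] [-1.5 -0.1  3.8] 0.01 17.38
0.94 True [0.5994 0.1918 0.0973] [-0.9 -0.5  4.8] -0.04 18.21
0.995 True [0.5995 0.1918 0.0973] [0.2 0.1 3. ] -0.03 19.03
1.05 True [0.5995 0.1919 0.0972] [0.4 0.2 2.5] -0.03 19.86
1.105 True [0.5995 0.1919 0.0972] [-1.3  0.8  2. ] -0.01 20.68
1.16 True [0.5996 0.1919 0.097 ] [0.4 0.2 3.9] -0.05 21.52
1.215 True [0.5996 0.1918 0.0966] [0.8 0.6 1.3] 0.03 22.35
1.27 False [0.5995 0.1916 0.0911] [ 6.2  2.8 -9. ] -0.03 23.4
notch
```

```bash
python3 - <<'E'
from h import *
def rep(n):
    s=sense();print(n,s["position"].round(4),s["wrist_force"].round(1),s["ft_torque"].round(2),round(s["time_s"],2))
print(move_l([*K,Z0+.0015],feed=.02,until_force=8)); rep("down")
command_gripper(.04,40); sleep(.3); rep("open")
move_l([*K,.15],feed=.15)
movep([.52,.10,.25],Rt(1.1)); sleep(.5); rep("away")
img,_=camera("wrist"); cv2.imwrite("pics/w6.png",img[:,:,::-1])
E
```

```text
True
down [0.5997 0.1921 0.0885] [-0.1  0.7  2.2] [ 0.04 -0.02 -0.04] 23.63
open [0.5999 0.1922 0.0882] [-0.6  0.2 -0.2] [ 0.04 -0.01  0.01] 24.3
away [0.5201 0.1002 0.2497] [ 0.6 -0.3  0.1] [-0.02 -0.01 -0.08] 26.03
```

View pics/w6.png

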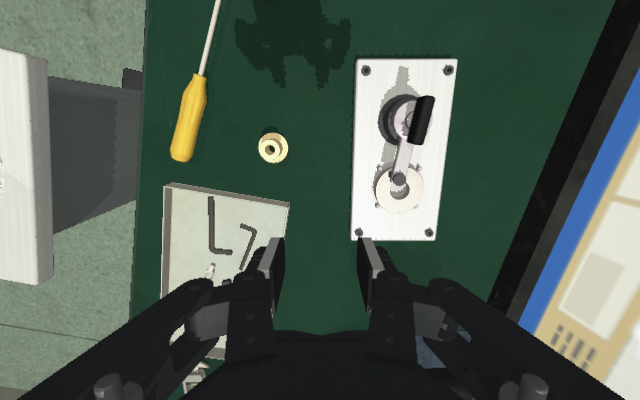

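The arm lies over the ring with the foot at (400,180) on the ring's annulus. The ring is in the nest at (399,188), the knob is down, and the gripper is clear.

```bash
python3 -c "
from rig import *
print(finish_job())"
```

```text
the job is handed in; nothing more can be done
None
```

I laid the ring in the nest, clamped it with the knob down in the shut notch (found by feel at about 1.27 rad) and handed the job in at about 26 s; the rig returned no verdict, but the last picture shows the foot on the ring and the gripper clear.

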